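# Find and take out the loose point lever

### The arm

A 7-joint arm with a two-finger parallel gripper is mounted at the origin on a cart in front of the work surface, level with it; the furniture and walls round the work are solid. World frame = base frame: x ahead of the robot, y to its left, z up, the work surface at z = 0. Lengths are in m, angles in rad, forces in N, time in s.
With the tool pointing down it reaches from about 0.425 to 0.875 m from the base axis. Payload 4.7 kg.
Tool frame: the origin (TCP) lies on the mounting face of the last link; the fingertips stand 182 mm ahead of it and the grasp point (between the pads) lies 164 mm ahead of it (ctrl.finger_overhang is the distance from the TCP to the fingertips, in m); z points along the fingers, y is the line along which they close (so a half turn about z gives the same grasp; the last joint's range is limited). The gripper opens to 87 mm and grips with 3 to 60 N. Pads are 19 mm wide; open, the fingers measure 117 mm over their backs; the gripper's body (75 mm by 190 mm) begins 51 mm behind the grasp point.
Start: joints at [-1.134, 0.321, -0.07, 1.45, 0.023, 1.371, -0.057], TCP at [0.267, 0.593, 0.405] pointing down, gripper open.
Joint ranges: [-2.86, 2.86], [-0.3, 2.09], [-1.38, 1.24], [0.06, 2.45], [-1.56, 4.7], [0.09, 2.05], [-2.69, 2.69]. Speed limits (rad/s): [2.57, 2.57, 3.14, 3.14, 3.14, 3.14, 3.14].

### API

Orientations are given as a rotation vector (axis times angle).
In Python, from bench import ctrl gives the robot as it stands.
- The arm moves only by the shell command python3 -m jog 'ROWS' [FORCE]. ROWS is a JSON object of lists of equal length, an entry for each row: "translation": the shift along the tool's x, y, z as a fraction of full scale, a list of three; "yaw": the turn about the tool's z as a fraction of full scale; "jaw": the closure, from 0 (fully open) to 1 (shut). In form: {"translation": [[dx, dy, dz], ...], "yaw": [yaw, ...], "jaw": [jaw, ...]}. A call has 1 to 8 rows; each row is the pose to reach, as a shift and turn from the pose commanded when the call began, along the tool's axes at that moment, turning the shorter way round; what a row does not reach only later rows make up. Full scale, the value 1, is 0.2 m for a shift and 180 degrees for a turn. A row lasts 1/8 s, in which the tool goes at most 62.5 mm and 10.7 degrees, less where a joint would pass 70% of its speed; a pose out of reach is approached as far as the arm can. A call with a number of a shift or a turn outside -1 to 1 is refused whole. A call with a gripper value outside its range is refused whole. The fingers move at their own pace and stop on an object; FORCE is the grip in N (left out, the last holds). Time passes only in rows, so rows that repeat a pose let the fingers close. It gives the time, the measured TCP pose, the force, the opening and the grip force at its end, in the units of the state.
- ctrl.get_state(): the state, without advancing time (a new reading comes with each control period).
- ctrl.get_image(name): name is "side" or "top"; returns a dict with "pixels" (400x640x3 uint8, blue, green, red), "fx", "fy", "cx", "cy" (pixels), "R" (3x3) and "t" (3): a world point X has camera coordinates R X + t. Camera axes: x right, y down, z forward; pixel columns grow to the right and rows downward; lengths in m; the calibration is good to about 2 mm. A picture is of the moment at which its call begins. There is no depth.
- ctrl.close_job(): hands the job in; it is judged then, once.
Trained networks look in a picture, given as the dict that the camera call returned (one of the last four; its "shot" number tells which), for a name from the list of things; names that differ only in an ending like _2 or _b are one class to them, and where a whole thing is asked for, a point or a joint stands for the part that bears it (a point fixed in the world has none). Each returns a list of dicts, best first, with "p" (0 to 1); they miss things now and then, are a little off and sometimes report something else, mostly with a low value. They report only what shows in the picture. A call takes as long as a camera call.
- ctrl.silhouettes(label, picture): "region" (400x640 bool, what is visible of it) and "at" ([column, row] in pixels, amid what is visible of it).
The state is a dict: "time": time; "joint_positions": joint angles; "qd": joint speeds; "joint_torque": joint torques, N m; "position": TCP position; "tool_rot": TCP orientation; "ft_force": force on the tool from outside, world axes, zero at the start; "torque": the same for the moment, N m; "grip_width": opening from 0.0 (shut) to 1.0 (fully open); "grip_force": force on a finger pad.
Only numpy, scipy, OpenCV 4.12 (cv2) and the standard library are available. Lean on these libraries where they do the work, as an engineer would, in place of code of your own. Each camera call takes 0.05 s, during which the arm holds its last target. There are 200 camera calls.

### The job

Three plug-in levers stand out of the sloping lever stand; two are fastened from inside, but one has lost its fastening and only sits in its slot. Rock the handles from side to side, right across whatever play there is, to feel which lever is loose; then draw that one straight out along its own length, lay it flat in the aluminium tray and let go. Leave the two fastened levers in the stand and do not disturb the two bottles and the tin.

Things in the scene. Friction and masses are not known exactly. Their poses are not given: they have to be found in the camera images.
- stand: fixed wooden lever stand with an aluminium sloping face towards the robot, 290 mm wide (y), 92 mm high, 91 mm deep. Origin: on the underside, midway across, 19 mm behind its front foot; x points away from the robot, z up. The levers stick out square to the face, up and towards the robot, 40 degrees above level, side by side 92 mm apart (y = +92, 0, -92 mm)
- stand_face (a point): middle of the stand's sloping face (84 mm high along the slope), where the middle lever's flange sits. 8 mm behind the stand's origin and 60 mm above the worktop
- lever_1: the left one of three like levers, 134 mm long, 0.12 kg. Origin: centre of the underside of its steel flange, 30 (x) x 58 (y) x 5 mm, that lies on the stand's face. z runs out along the lever to the handle's end, y sideways, x up the face. A tang 14 (y) x 12 (x) mm reaches to z = -32 inside the stand. Dark wooden handle 20 wide (y), 18 thick (x), z = 28 to 102 mm
- lever_2: the middle one of three like levers, 134 mm long, 0.12 kg. Origin: centre of the underside of its steel flange, 30 (x) x 58 (y) x 5 mm, that lies on the stand's face. z runs out along the lever to the handle's end, y sideways, x up the face. A tang 14 (y) x 12 (x) mm reaches to z = -32 inside the stand. Dark wooden handle 20 wide (y), 18 thick (x), z = 28 to 102 mm
- lever_3: the right one of three like levers, 134 mm long, 0.12 kg. Origin: centre of the underside of its steel flange, 30 (x) x 58 (y) x 5 mm, that lies on the stand's face. z runs out along the lever to the handle's end, y sideways, x up the face. A tang 14 (y) x 12 (x) mm reaches to z = -32 inside the stand. Dark wooden handle 20 wide (y), 18 thick (x), z = 28 to 102 mm
- lever_1_grip (a point): middle of lever_1's handle, 60 mm out from the flange: grip here, fingers closing along the lever's y. Pushed sideways (y) here in the stand, a fastened lever gives at most 3 mm each way and then resists firmly (and cannot be drawn out); the loose one gives at least 9 mm each way under less than 5 N
- lever_2_grip (a point): middle of lever_2's handle, 60 mm out from the flange: grip here, fingers closing along the lever's y. Pushed sideways (y) here in the stand, a fastened lever gives at most 3 mm each way and then resists firmly (and cannot be drawn out); the loose one gives at least 9 mm each way under less than 5 N
- lever_3_grip (a point): middle of lever_3's handle, 60 mm out from the flange: grip here, fingers closing along the lever's y. Pushed sideways (y) here in the stand, a fastened lever gives at most 3 mm each way and then resists firmly (and cannot be drawn out); the loose one gives at least 9 mm each way under less than 5 N
- tray: fixed open aluminium tray, 172 (x) x 142 (y) mm outside, 26 mm high, walls 5 mm, floor 5 mm thick. Origin: centre of its underside; x points away from the robot
- oil_bottle: bystander: small oil bottle, 25 mm wide, 85 mm high, standing between stand and tray; origin at the centre of its foot
- glue_bottle: bystander: glue bottle, 32 mm wide, 83 mm high, standing beyond the stand's left end; origin at the centre of its foot
- screw_tin: bystander: flat round tin, 54 mm wide, 21 mm high, to the right of the tray; origin at the centre of its foot

How it is judged:
By the outcome, as a careful person would: the job done as asked, in the order asked, and still so for the second after the job is handed in, with the robot touching nothing.
It also fails if it takes over 58 s, if anything falls off the work surface, if the arm or the gripper's body presses on something with over 40 N, if the wrist force passes 120 N, or if a joint passes its speed limit or range.

## Working session

There is one attempt and no reset: what is moved stays moved. The work goes in short steps, Python scripts to look and compute and a shell command to move; the robot and the scene stay as the last step left them, time stands still between calls to the robot, and variables do not carry over. Pictures are saved under pics/ and viewed, at most 10 in all, crops included, and the job is handed in when it is done.

```bash
ls; mkdir -p pics; python3 - <<'E'
from bench import ctrl
import cv2,numpy as np
s=ctrl.get_state();print({k:np.round(v,3) for k,v in s.items()},ctrl.finger_overhang)
for n in("side","top"):
    p=ctrl.get_image(n);cv2.imwrite(f"pics/{n}0.png",p["pixels"])
    print(n,p["fx"],p["cx"],p["cy"],np.round(p["R"],3).tolist(),np.round(p["t"],3), (-p["R"].T@p["t"]).round(3))
    for l in("stand","lever_1","lever_1_grip","tray","oil_bottle","glue_bottle","screw_tin"):
        print(l,[(round(d["p"],2),np.round(d["at"]).tolist(),int(d["region"].sum())) for d in ctrl.silhouettes(l,p)[:4]])
E
```

```text
pics
{'time': np.float64(0.0), 'joint_positions': array([-1.134,  0.322, -0.07 ,  1.452,  0.023,  1.371, -0.057]), 'qd': array([-0.   ,  0.001,  0.001,  0.001,  0.001, -0.001, -0.002]), 'joint_torque': array([ 1.0000e-03, -4.9129e+01, -4.0400e-01, -3.1252e+01, -6.4000e-02,
        4.4000e-02,  0.0000e+00]), 'position': array([0.267, 0.593, 0.404]), 'tool_rot': array([-6.590e-01, -3.071e+00,  3.000e-03]), 'ft_force': array([ 0.798, -0.514,  0.167]), 'torque': array([ 0.003, -0.007,  0.005]), 'grip_force': np.float64(0.0), 'grip_width': np.float64(1.003)} 0.1822
side 473.9365826305256 323.5081599358245 201.20034108915752 [[0.928, -0.372, -0.001], [-0.23, -0.571, -0.788], [0.293, 0.732, -0.615]] [-0.449  0.199  1.269] [ 0.091 -0.983  0.937]
stand [(0.67, [314.0, 198.0], 317), (0.62, [325.0, 190.0], 2223)]
lever_1 [(0.64, [293.0, 166.0], 249), (0.58, [303.0, 179.0], 299), (0.53, [315.0, 196.0], 299)]
lever_1_grip [(0.8, [296.0, 168.0], 259)]
tray [(0.78, [352.0, 273.0], 3003), (0.59, [376.0, 350.0], 489)]
oil_bottle [(0.59, [352.0, 239.0], 150), (0.52, [326.0, 191.0], 2181)]
glue_bottle [(0.65, [281.0, 151.0], 149)]
screw_tin [(0.82, [375.0, 347.0], 485), (0.58, [324.0, 191.0], 2361)]
top 423.9252382511373 321.04739833998957 197.4890574184604 [[0.013, -1.0, 0.004], [-0.986, -0.014, -0.167], [0.167, -0.002, -0.986]] [-0.011  0.481  1.206] [ 0.273 -0.002  1.269]
stand [(0.67, [268.0, 175.0], 3068), (0.65, [344.0, 178.0], 72)]
lever_1 [(0.88, [233.0, 197.0], 351), (0.68, [263.0, 194.0], 334), (0.58, [302.0, 192.0], 308)]
lever_1_grip [(0.54, [234.0, 195.0], 401)]
tray [(0.86, [386.0, 200.0], 2787)]
oil_bottle [(0.43, [344.0, 178.0], 100)]
glue_bottle [(0.62, [176.0, 195.0], 139), (0.23, [231.0, 192.0], 397)]
screw_tin [(0.67, [461.0, 213.0], 263)]
```

```bash
python3 - <<'E'
import cv2,numpy as np
a=cv2.imread("pics/top0.png")[130:290,140:500];b=cv2.imread("pics/side0.png")[110:400,230:450]
cv2.imwrite("pics/topc.png",cv2.resize(a,None,fx=2.2,fy=2.2,interpolation=3))
cv2.imwrite("pics/sidec.png",cv2.resize(b,None,fx=2,fy=2,interpolation=3))
E
```

```text
(no output)
```

View pics/topc.png

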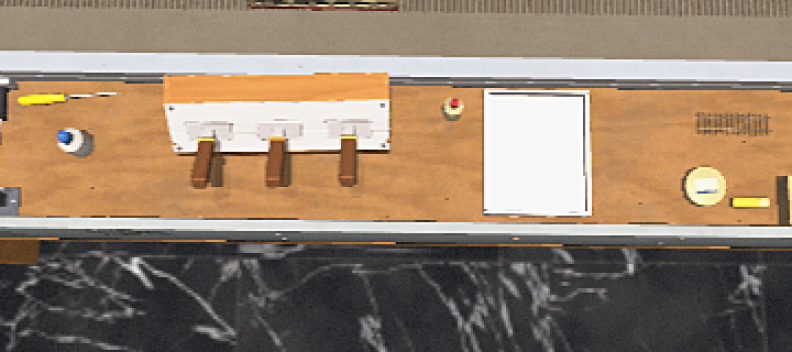

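View pics/sidec.png

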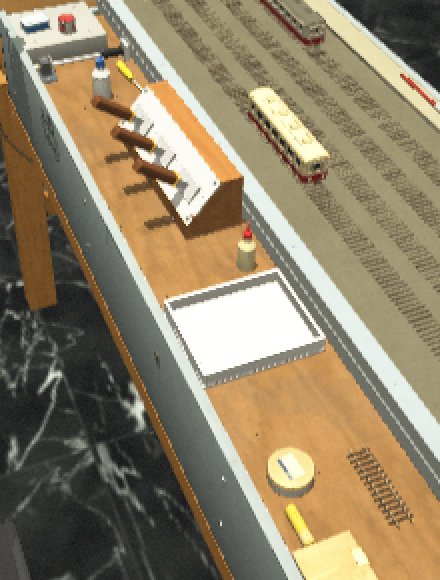

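Top view: the three handles end at about (231,215), (265,215) and (298,214) px. The tray corners are at (360,170)–(409,228), the oil bottle at (346,179), the glue bottle at (172,193) and the tin at (460,214). Side view: the stand is upright with its handles towards the robot, and there are rails in front and behind.

```bash
cat > h.py <<'E'
import numpy as np
from scipy.optimize import least_squares
def proj(p,X):
    c=np.atleast_2d(X)@np.array(p["R"]).T+p["t"]
    return np.c_[c[:,0]/c[:,2]*p["fx"]+p["cx"],c[:,1]/c[:,2]*p["fy"]+p["cy"]]
def place(q,P):
    c,s=np.cos(q[2]),np.sin(q[2]);P=np.array(P,float)
    return np.c_[q[0]+c*P[:,0]-s*P[:,1],q[1]+s*P[:,0]+c*P[:,1],P[:,2]]
def ray(p,uv,z):
    d=np.array(p["R"]).T@[(uv[0]-p["cx"])/p["fx"],(uv[1]-p["cy"])/p["fy"],1]
    o=-np.array(p["R"]).T@p["t"];return o+d*(z-o[2])/d[2]
def lev(y,x,z):  # lever frame -> stand frame
    c,s=np.cos(np.radians(40)),np.sin(np.radians(40))
    return [.008+s*x-c*z,y,.060+c*x+s*z]
E
python3 - <<'E'
from h import *
from bench import ctrl
T=ctrl.get_image("top");S=ctrl.get_image("side")
t=lambda u,v:(140+(u+.5)/2.2-.5,130+(v+.5)/2.2-.5); s=lambda u,v:(230+u/2,110+v/2)
P=[(.072,.145,.092),(.072,-.145,.092),(-.019,.145,.028),(-.019,-.145,.028)]+[lev(y,.009,.102) for y in(.092,0,-.092)]
M=[t(164,74),t(388,72),t(178,152),t(388,151),t(202,180),t(276,182),t(347,181)]
P2=[(.072,-.145,.092),(.035,-.145,.092),(-.019,-.145,0),(.072,-.145,0)]+[lev(y,.0,.102) for y in(.092,0,-.092)]
M2=[s(243,178),s(215,180),s(190,236),s(241,222),s(95,103),s(114,132),s(139,168)]
def fit(P,M,P2,M2,q0):
    f=lambda q:np.r_[(proj(T,place(q,P))-M).ravel(),(proj(S,place(q,P2))-M2).ravel()]
    r=least_squares(f,q0,loss="soft_l1");print(np.round(r.x,4));print(f(r.x).reshape(-1,2).round(1).tolist());return r.x
q=fit(P,M,P2,M2,[.5,.1,0])
for y in(.092,0,-.092):print("grip",place(q,[lev(y,0,.06)]).round(4))
c=[(.086,.071,.026),(.086,-.071,.026),(-.086,-.071,.026),(-.086,.071,.026)]
fit(c,[t(484,89),t(590,89),t(592,216),t(484,214)],c,[s(280,270),s(325,345),s(205,382),s(166,300)],[.5,-.15,0])
for l,z in(("oil_bottle",.04),("glue_bottle",.04),("screw_tin",.01)):
    for p in(T,S):
        d=ctrl.silhouettes(l,p)
        if d: print(l,d[0]["p"],ray(p,d[0]["at"],z).round(3))
# rails
for v in (218,238,88,75):print("rail",v,ray(T,t(300,v),0).round(3))
E
```

```text
[0.4955 0.1505 0.0464]
[[0.9, 2.2], [0.8, -0.1], [-0.5, 1.8], [1.9, -0.8], [-0.8, -1.2], [-0.3, -3.2], [1.4, -3.8], [-0.6, -1.5], [2.0, 0.7], [-2.4, 1.7], [-0.7, 0.4], [-0.9, -2.8], [0.1, -2.1], [-0.9, -3.5]]
grip [[0.4533 0.2407 0.0986]]
grip [[0.4575 0.1488 0.0986]]
grip [[0.4618 0.0569 0.0986]]
[ 0.4844 -0.1962 -0.0077]
[[2.1, -0.7], [1.1, 0.3], [1.0, -0.4], [1.8, -0.5], [-1.0, -1.4], [0.4, -3.8], [-1.3, -3.4], [-1.6, -0.4]]
oil_bottle 0.52 [ 0.528 -0.101  0.04 ]
glue_bottle 0.47 [0.481 0.424 0.04 ]
glue_bottle 0.52 [0.487 0.423 0.04 ]
screw_tin 0.71 [ 0.444 -0.427  0.01 ]
rail 218 [0.391 0.129 0.   ]
rail 238 [0.364 0.128 0.   ]
rail 88 [0.573 0.135 0.   ]
rail 75 [0.591 0.135 0.   ]
```

```bash
python3 - <<'E'
from h import *
import cv2
from bench import ctrl
T=ctrl.get_image("top");S=ctrl.get_image("side")
out=[]
q=[.4955,.1505,.0464]
box=lambda y:[lev(y,a,c)[:1]+[y+b]+lev(y,a,c)[2:] for a in(-.009,.009) for b in(-.01,.01) for c in(.028,.102)]
ms={}
for n,p in(("T",T),("S",S)):
    im=p["pixels"].astype(int);h=cv2.cvtColor(p["pixels"],cv2.COLOR_BGR2HSV)
    for i,y in enumerate((.092,0,-.092)):
        c=proj(p,place(q,[lev(y,0,.065)]))[0]
        print(n,i,c.round(1),h[int(c[1]),int(c[0])], [h[int(c[1]),int(c[0])+k].tolist() for k in(-12,-9,9,12)])
    m=((h[...,0]<12)&(h[...,1]>120)&(h[...,2]<135)&(h[...,2]>40)).astype(np.uint8)
    near=np.zeros_like(m)
    for y in(.092,0,-.092):
        near|=cv2.dilate(cv2.fillConvexPoly(np.zeros_like(m),cv2.convexHull(proj(p,place(q,box(y))).round().astype(np.int32)),1),np.ones((13,13)))
    ms[n]=m&near
    k,l,st,ce=cv2.connectedComponentsWithStats(m&near);print(st[1:].tolist(),ce[1:].round(1).tolist())
def ren(p,q):
    r=np.zeros((400*4,640*4),np.uint8)
    for y in(.092,0,-.092):
        cv2.fillConvexPoly(r,cv2.convexHull(((proj(p,place(q,box(y)))+.5)*4).round().astype(np.int32)),255)
    return cv2.resize(r,(640,400),interpolation=cv2.INTER_AREA)/255
from scipy.optimize import minimize
for ns in("TS","T","S"):
    f=lambda q:sum(np.abs(ren(dict(T=T,S=S)[n],q)-ms[n]).sum() for n in ns)
    r=minimize(f,q,method="Nelder-Mead",options=dict(initial_simplex=np.array([q,q,q,q])+np.r_[[[0,0,0]],np.diag([-.012,.01,.04])]))
    print(ns,r.x.round(4),f(q),r.fun)
    for y in(.092,0,-.092):print("grip",place(r.x,[lev(y,0,.06)]).round(4))
v=np.hstack([cv2.resize(a[y0:y0+60,x0:x0+110],None,fx=3.5,fy=3.5,interpolation=0) for a,x0,y0 in((ms["T"]*255,215,175),(ms["S"]*255,260,145))])
cv2.imwrite("pics/m.png",v)
E
```

```text
T 0 [233.1 203.9] [ 12 157 140] [[13, 142, 208], [14, 140, 207], [15, 131, 146], [15, 140, 197]]
T 1 [266.2 202.8] [ 11 151 140] [[15, 142, 207], [15, 144, 206], [15, 139, 194], [15, 136, 202]]
T 2 [299.2 201.7] [ 11 158 137] [[13, 125, 202], [15, 132, 199], [14, 139, 213], [15, 133, 220]]
[[296, 193, 5, 2, 8], [230, 194, 8, 6, 17], [263, 194, 6, 3, 10], [295, 196, 2, 2, 3], [300, 196, 1, 1, 1], [228, 198, 3, 3, 4], [257, 199, 1, 1, 1], [259, 199, 1, 1, 1], [261, 199, 2, 3, 4], [267, 199, 3, 10, 13], [273, 199, 1, 1, 1], [275, 199, 1, 1, 1], [293, 199, 3, 4, 6], [301, 198, 1, 4, 4], [303, 199, 1, 1, 1], [307, 199, 1, 1, 1], [225, 200, 1, 1, 1], [234, 201, 2, 4, 6], [255, 200, 1, 1, 1], [228, 202, 2, 4, 5], [262, 203, 1, 2, 2], [301, 203, 1, 1, 1], [300, 205, 2, 1, 2], [228, 207, 2, 4, 4], [233, 206, 2, 6, 8], [261, 206, 1, 1, 1], [295, 207, 1, 3, 3], [300, 207, 2, 3, 5], [261, 209, 1, 1, 1], [267, 210, 1, 1, 1], [295, 211, 6, 3, 11], [300, 211, 1, 1, 1], [227, 212, 7, 3, 10], [261, 212, 3, 3, 5], [265, 212, 3, 3, 4]] [[297.9, 193.4], [234.0, 195.7], [265.5, 194.6], [295.3, 196.7], [3
[... 1427 characters left out ...]
0], [289.0, 173.0], [291.8, 177.5], [294.0, 178.0], [296.0, 178.0], [298.0, 179.0], [293.7, 181.0], [297.5, 181.0], [304.0, 184.0], [304.9, 196.7], [304.0, 194.0], [308.0, 195.0], [312.7, 198.0], [315.0, 197.0], [315.5, 199.0], [315.0, 201.0]]
TS [0.4933 0.1547 0.0608] 983.9450980392156 932.5333333333333
grip [[0.4498 0.2442 0.0986]]
grip [[0.4554 0.1524 0.0986]]
grip [[0.461  0.0606 0.0986]]
T [0.494  0.1547 0.0521] 489.79215686274506 435.01960784313724
grip [[0.4513 0.2446 0.0986]]
grip [[0.4561 0.1527 0.0986]]
grip [[0.4609 0.0608 0.0986]]
S [0.4917 0.1405 0.17  ] 494.15294117647056 473.7725490196078
grip [[0.4388 0.2248 0.0986]]
grip [[0.4543 0.1341 0.0986]]
grip [[0.4699 0.0434 0.0986]]
```

View pics/m.png

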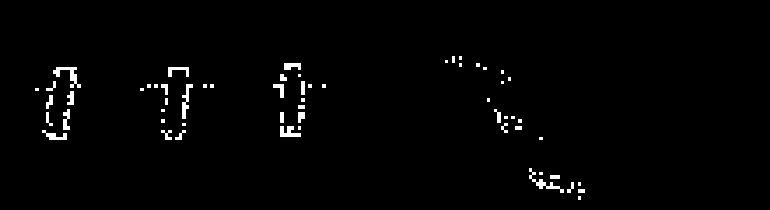

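The mask caught only the handles' outlines, so I'll loosen the thresholds.

```bash
cat > fit.py <<'E'
from h import *
import cv2
from bench import ctrl
from scipy.optimize import minimize
T=ctrl.get_image("top");S=ctrl.get_image("side")
box=lambda y:[lev(y,a,c)[:1]+[y+b]+lev(y,a,c)[2:] for a in(-.009,.009) for b in(-.01,.01) for c in(.028,.102)]
def ren(p,q):
    r=np.zeros((1600,2560),np.uint8)
    for y in(.092,0,-.092):
        cv2.fillConvexPoly(r,cv2.convexHull(((proj(p,place(q,box(y)))+.5)*4).round().astype(np.int32)),255)
    return cv2.resize(r,(640,400),interpolation=cv2.INTER_AREA)/255
q=[.494,.1547,.052];ms={}
for n,p in(("T",T),("S",S)):
    h=cv2.cvtColor(p["pixels"],cv2.COLOR_BGR2HSV)
    m=((h[...,0]<15)&(h[...,1]>135)&(h[...,2]<172)).astype(np.uint8)
    ms[n]=m&(cv2.dilate((ren(p,q)>0).astype(np.uint8),np.ones((11,11))))
    k,l,st,ce=cv2.connectedComponentsWithStats(ms[n]);print([(s.tolist(),c.round(1).tolist()) for s,c in zip(st[1:],ce[1:]) if s[4]>20])
for ns in("TS","T","S"):
    f=lambda q:sum(np.abs(ren(dict(T=T,S=S)[n],q)-ms[n]).sum() for n in ns)
    r=minimize(f,q,method="Nelder-Mead",options=dict(initial_simplex=np.array([q]*4)+np.r_[[[0,0,0]],np.diag([-.012,.01,.04])]))
    print(ns,r.x.round(4),f(q),r.fun,[place(r.x,[lev(y,0,.06)])[0].round(4).tolist() for y in(.092,0,-.092)])
E
python3 fit.py
```

```text
[([289, 193, 19, 22, 167], [298.0, 202.7]), ([222, 194, 21, 22, 166], [231.8, 203.8]), ([256, 194, 13, 21, 150], [264.2, 203.8])]
[([276, 158, 20, 12, 104], [285.6, 163.2]), ([286, 173, 32, 35, 288], [301.4, 188.6])]
TS [0.4921 0.1538 0.036 ] 458.6 440.0980392156863 [[0.4508, 0.2444, 0.0986], [0.4541, 0.1525, 0.0986], [0.4575, 0.0605, 0.0986]]
T [0.4941 0.1548 0.0528] 199.26666666666668 199.2078431372549 [[0.4514, 0.2447, 0.0986], [0.4562, 0.1528, 0.0986], [0.4611, 0.0609, 0.0986]]
S [0.4919 0.152  0.0326] 259.3333333333333 230.72549019607843 [[0.4509, 0.2427, 0.0986], [0.4539, 0.1508, 0.0986], [0.4569, 0.0588, 0.0986]]
```

```bash
cat > go.py <<'E'
import sys;import numpy as np
from bench import ctrl
from scipy.spatial.transform import Rotation as Ro
# python3 go.py x y z yawdeg : shift for grasp point target, y-axis heading 90+yaw
s=ctrl.get_state();R=Ro.from_rotvec(s["tool_rot"]).as_matrix()
a=np.array([float(v) for v in sys.argv[1:4]]);a[2]+=.164
d=R.T@(a-s["position"])/.2
h=np.degrees(np.arctan2(R[1,1],R[0,1]));w=90+float(sys.argv[4])-h;w=(w+90)%180-90
print("t",s["time"],"shift",d.round(4),"yaw",round(-w/180,4),"heading",h.round(2),"down",R[2,2].round(4),"grasp",(s["position"]-[0,0,.164]).round(4),"F",np.round(s["ft_force"],2))
E
python3 go.py .451 .2437 .245 2.4
```

```text
t 1.4 shift [-1.5563 -1.2136 -0.0211] yaw -0.1479 heading 65.77 down -1.0 grasp [0.2667 0.5928 0.2408] F [-0.35  0.3  -0.09]
```

```bash
python3 -m jog '{"translation":[[-0.2,-0.15,0],[-0.4,-0.3,0],[-0.6,-0.45,0],[-0.78,-0.61,0],[-0.78,-0.61,0],[-0.78,-0.61,0]],"yaw":[-0.04,-0.08,-0.12,-0.148,-0.148,-0.148],"jaw":[0,0,0,0,0,0]}' 10; python3 go.py .451 .2437 .245 2.4
```

```text
time: 2.15
position: [0.3585, 0.418, 0.4051]
tool_rot: [0.066, -3.141, -0.002]
ft_force: [-1.2, -0.1, -1.0]
grip_width: 1.005
grip_force: 0.0
t 2.15 shift [-0.4253 -0.8899 -0.0205] yaw 0.0 heading 92.4 down -1.0 grasp [0.3585 0.418  0.2411] F [-1.17 -0.1  -0.98]
```

```bash
python3 -m jog '{"translation":[[-0.11,-0.22,0],[-0.22,-0.44,0],[-0.33,-0.66,0],[-0.425,-0.89,0],[-0.425,-0.89,0.1],[-0.425,-0.89,0.22],[-0.425,-0.89,0.22]],"yaw":[0,0,0,0,0,0,0],"jaw":[0,0,0,0,0,0,0]}' 10; python3 go.py .451 .2437 .0986 2.4; python3 - <<'E'
from bench import ctrl;import cv2,numpy as np
a=ctrl.get_image("side")["pixels"][60:260,200:400];b=ctrl.get_image("top")["pixels"][110:310,170:370]
cv2.imwrite("pics/a1.png",cv2.resize(np.hstack([a,b]),None,fx=2,fy=2,interpolation=3))
E
```

```text
time: 3.02
position: [0.4503, 0.2445, 0.359]
tool_rot: [0.07, -3.137, 0.003]
ft_force: [-0.1, 1.0, 0.8]
grip_width: 0.996
grip_force: 0.0
t 3.025 shift [-0.005  -0.0034  0.4821] yaw 0.0009 heading 92.55 down -1.0 grasp [0.4503 0.2445 0.195 ] F [-0.12  0.95  0.77]
```

View pics/a1.png

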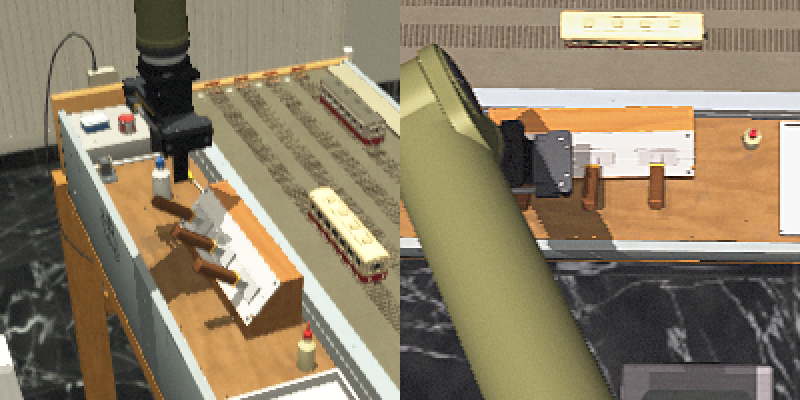

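The side view shows the open fingers above the left handle (crop about (180,170) over (172,207)), and the way down is clear.

```bash
python3 -m jog '{"translation":[[0,0,0.16],[0,0,0.32],[0,0,0.48],[0,0,0.48]],"yaw":[0,0,0,0],"jaw":[0,0,0,0]}' 8; python3 -m jog '{"translation":[[0,0,0],[0,0,0],[0,0,0],[0,0,0],[0,0,0]],"yaw":[0,0,0,0,0],"jaw":[0.4,0.8,1,1,1]}' 8;python3 go.py .451 .2437 .0986 2.4
```

```text
time: 3.62
position: [0.4507, 0.2436, 0.2637]
tool_rot: [0.068, -3.138, 0.003]
ft_force: [0.6, 0.5, -0.4]
grip_width: 0.996
grip_force: 0.0
time: 4.25
position: [0.4514, 0.2433, 0.265]
tool_rot: [-0.066, 3.141, 0.0]
ft_force: [-1.1, -0.1, -0.1]
grip_width: 0.514
grip_force: 0.0
t 4.25 shift [0.0019 0.0023 0.0118] yaw 0.0001 heading 92.41 down -1.0 grasp [0.4514 0.2433 0.101 ] F [-1.12 -0.09 -0.11]
```

```bash
python3 -m jog '{"translation":[[0,0,0.01],[0,0,0.01],[0,0,0.01],[0,0,0.01],[0,0,0.01],[0,0,0.01]],"yaw":[0,0,0,0,0,0],"jaw":[1,1,1,1,1,1]}' 8
```

```text
time: 5.0
position: [0.4513, 0.2432, 0.2627]
tool_rot: [0.066, -3.141, 0.0]
ft_force: [-0.3, -0.1, 0.1]
grip_width: 0.228
grip_force: 8.0
```

Gripped at 19.8 mm opening with no side force. Next I rock it in small steps.

```bash
python3 -m jog '{"translation":[[0,0.01,0],[0,0.02,0],[0,0.02,0]],"yaw":[0,0,0],"jaw":[1,1,1]}' 20|grep -v rot; python3 -m jog '{"translation":[[0,0.01,0],[0,0.01,0]],"yaw":[0,0],"jaw":[1,1]}'|grep -v rot
```

```text
time: 5.38
position: [0.4514, 0.2452, 0.2625]
ft_force: [-1.2, -6.1, 2.5]
grip_width: 0.226
grip_force: 20.1
time: 5.62
position: [0.4515, 0.2459, 0.2626]
ft_force: [-2.2, -10.0, 5.1]
grip_width: 0.229
grip_force: 20.1
```

```bash
python3 -m jog '{"translation":[[0,-0.015,0],[0,-0.03,0],[0,-0.045,0],[0,-0.06,0],[0,-0.06,0]],"yaw":[0,0,0,0,0],"jaw":[1,1,1,1,1]}'|grep -v rot
```

```text
time: 6.25
position: [0.4513, 0.2404, 0.2635]
ft_force: [-0.0, 7.1, -2.6]
grip_width: 0.227
grip_force: 20.0
```

Lever 1 stops at about ±2.8 mm with 7–10 N, so it is fastened. Release it and go to lever 2.

```bash
python3 -m jog '{"translation":[[0,0.03,0],[0,0.03,0],[0,0.03,0],[0,0.03,0],[0,0.03,0],[0,0.03,-0.15],[0,0.03,-0.35],[0,0.03,-0.35]],"yaw":[0,0,0,0,0,0,0,0],"jaw":[1,0.5,0,0,0,0,0,0]}'|grep -v rot; python3 go.py .4555 .1515 .0986 2.4
```

```text
time: 7.25
position: [0.4525, 0.2437, 0.3362]
ft_force: [0.3, -0.6, -0.1]
grip_width: 0.935
grip_force: 0.0
t 7.25 shift [ 0.0067 -0.4627  0.3663] yaw 0.0 heading 92.41 down -1.0 grasp [0.4525 0.2437 0.1722] F [ 0.26 -0.64 -0.07]
```

```bash
python3 -m jog '{"translation":[[0.007,-0.2,0],[0.007,-0.4,0],[0.007,-0.463,0],[0.007,-0.463,0],[0.007,-0.463,0.18],[0.007,-0.463,0.365],[0.007,-0.463,0.365],[0.007,-0.463,0.365]],"yaw":[0,0,0,0,0,0,0,0],"jaw":[0,0,0,0,0,0,0.5,1]}' 8|grep -v rot; python3 -m jog '{"translation":[[0,0,0],[0,0,0],[0,0,0],[0,0,0],[0,0,0],[0,0,0],[0,0,0],[0,0,0]],"yaw":[0,0,0,0,0,0,0,0],"jaw":[1,1,1,1,1,1,1,1]}' 8|grep -v rot
```

```text
time: 8.25
position: [0.4543, 0.1518, 0.2608]
ft_force: [0.6, 0.1, 0.5]
grip_width: 0.854
grip_force: 0.0
time: 9.25
position: [0.4538, 0.1507, 0.2597]
ft_force: [-0.2, -0.0, 0.7]
grip_width: 0.226
grip_force: 8.0
```

```bash
python3 -m jog '{"translation":[[0,0.015,0],[0,0.03,0],[0,0.03,0]],"yaw":[0,0,0],"jaw":[1,1,1]}' 20|grep -v rot
```

```text
time: 9.62
position: [0.4536, 0.1571, 0.2598]
ft_force: [-0.0, -0.3, 0.8]
grip_width: 0.227
grip_force: 20.0
```

```bash
python3 -m jog '{"translation":[[0,0.01,0],[0,0.02,0],[0,0.02,0]],"yaw":[0,0,0],"jaw":[1,1,1]}' 20|grep -v rot;python3 -m jog '{"translation":[[0,-0.025,0],[0,-0.05,0],[0,-0.075,0],[0,-0.1,0],[0,-0.1,0]],"yaw":[0,0,0,0,0],"jaw":[1,1,1,1,1]}' 20|grep -v rot
```

```text
time: 10.0
position: [0.4535, 0.161, 0.2598]
ft_force: [0.6, 0.9, -0.0]
grip_width: 0.23
grip_force: 20.0
time: 10.62
position: [0.4542, 0.1403, 0.2598]
ft_force: [-0.6, -0.3, 0.5]
grip_width: 0.228
grip_force: 20.0
```

Lever 2 moves freely ±10 mm with under 1 N, so it is the loose one. Re-centre it and draw it straight out.

```bash
python3 -m jog '{"translation":[[0,0.025,0],[0,0.05,0],[0,0.05,0],[0,0.05,0],[0.019,0.05,-0.016],[0.038,0.05,-0.032],[0.038,0.05,-0.032]],"yaw":[0,0,0,0,0,0,0],"jaw":[1,1,1,1,1,1,1]}' 35|grep -v rot
```

```text
time: 11.5
position: [0.446, 0.1503, 0.2665]
ft_force: [0.6, -0.7, -1.0]
grip_width: 0.227
grip_force: 35.0
```

```bash
python3 -m jog '{"translation":[[0.038,0,-0.032],[0.076,0,-0.064],[0.115,0,-0.096],[0.153,0,-0.129],[0.153,0,-0.129],[0.153,0,-0.4],[0.153,0,-0.65],[0.153,0,-0.65]],"yaw":[0,0,0,0,0,0,0,0],"jaw":[1,1,1,1,1,1,1,1]}' 35|grep -v rot
python3 go.py .484 -.196 .23 0;python3 - <<'E'
from bench import ctrl;import cv2,numpy as np
a=ctrl.get_image("side")["pixels"][60:260,200:400];b=ctrl.get_image("top")["pixels"][110:310,200:400]
cv2.imwrite("pics/a2.png",cv2.resize(np.hstack([a,b]),None,fx=2,fy=2,interpolation=3))
E
```

```text
time: 12.5
position: [0.417, 0.1494, 0.4003]
ft_force: [0.1, -0.4, -1.8]
grip_width: 0.224
grip_force: 35.0
t 12.5 shift [-0.2617 -1.7397  0.0272] yaw 0.0134 heading 92.41 down -1.0 grasp [0.417  0.1494 0.2363] F [ 0.09 -0.35 -1.83]
```

View pics/a2.png

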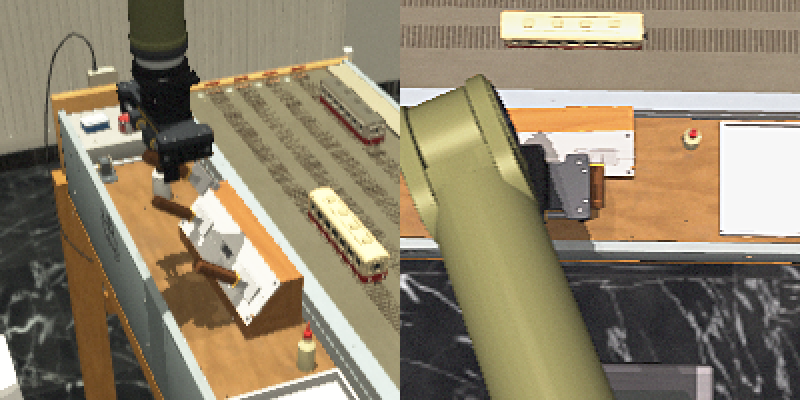

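The lever is out and firmly held, still at its 40° tilt, and levers 1 and 3 are in place (side crop (172,207) and (217,273)). Carry it to the tray at this height.

```bash
python3 -m jog '{"translation":[[-0.03,-0.2,0],[-0.06,-0.4,0],[-0.1,-0.6,0],[-0.14,-0.8,0],[-0.18,-0.95,0],[-0.18,-0.95,0]],"yaw":[0,0.005,0.01,0.0134,0.0134,0.0134],"jaw":[1,1,1,1,1,1]}' 35|grep -v rot
python3 go.py .479 -.205 .15 0
```

```text
time: 13.35
position: [0.4594, -0.0417, 0.3943]
ft_force: [0.0, 0.1, -1.0]
grip_width: 0.226
grip_force: 35.0
t 13.35 shift [-0.1033 -0.8157  0.402 ] yaw -0.0016 heading 89.72 down -1.0 grasp [ 0.4594 -0.0417  0.2303] F [ 0.01  0.07 -0.96]
```

```bash
python3 -m jog '{"translation":[[-0.03,-0.2,0],[-0.06,-0.4,0],[-0.09,-0.6,0],[-0.1,-0.75,0],[-0.105,-0.815,0],[-0.105,-0.815,0.2],[-0.105,-0.815,0.37],[-0.105,-0.815,0.37]],"yaw":[0,0,0,0,0,0,0,0],"jaw":[1,1,1,1,1,1,1,1]}' 35|grep -v rot
python3 go.py .479 -.205 .078 0;python3 - <<'E'
from bench import ctrl;import cv2,numpy as np
a=ctrl.get_image("side")["pixels"][170:370,270:470];b=ctrl.get_image("top")["pixels"][110:310,270:470]
cv2.imwrite("pics/a3.png",cv2.resize(np.hstack([a,b]),None,fx=2,fy=2,interpolation=3))
E
```

```text
time: 14.35
position: [0.4797, -0.2001, 0.3191]
ft_force: [0.8, -0.5, -1.5]
grip_width: 0.226
grip_force: 35.0
t 14.35 shift [ 0.0008 -0.0253  0.3854] yaw 0.0006 heading 90.11 down -1.0 grasp [ 0.4797 -0.2001  0.1551] F [ 0.83 -0.51 -1.52]
```

View pics/a3.png

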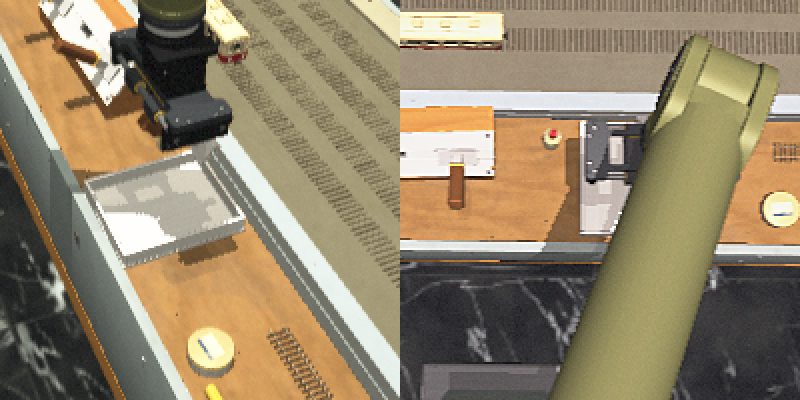

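The gripper hangs over the tray. The oil bottle (top crop (552,137)) is clear of the gripper body's edge at about column 586. Lower in steps.

```bash
python3 -m jog '{"translation":[[0,-0.02,0.13],[0,-0.02,0.26],[0,-0.02,0.36],[0,-0.02,0.385],[0,-0.02,0.385]],"yaw":[0,0,0,0,0],"jaw":[1,1,1,1,1]}' 35|grep -v rot
python3 -m jog '{"translation":[[0,0,0.02],[0,0,0.04],[0,0,0.04]],"yaw":[0,0,0],"jaw":[1,1,1]}' 35|grep -v rot; python3 go.py .479 -.205 .066 0
```

```text
time: 15.08
position: [0.4814, -0.2062, 0.2463]
ft_force: [-0.3, -0.6, -0.7]
grip_width: 0.224
grip_force: 35.0
time: 15.45
position: [0.4806, -0.2062, 0.237]
ft_force: [-0.2, 0.1, -0.7]
grip_width: 0.223
grip_force: 35.0
t 15.45 shift [0.008  0.0059 0.0351] yaw 0.0 heading 90.0 down -1.0 grasp [ 0.4806 -0.2062  0.073 ] F [-0.23  0.1  -0.71]
```

```bash
python3 -m jog '{"translation":[[0,0,0.02],[0,0,0.03],[0,0,0.03]],"yaw":[0,0,0],"jaw":[1,1,1]}' 35|grep -v rot; python3 -m jog '{"translation":[[0,0,0.01],[0,0,0.02],[0,0,0.02]],"yaw":[0,0,0],"jaw":[1,1,1]}' 20|grep -v rot
```

```text
time: 15.82
position: [0.4806, -0.2063, 0.2309]
ft_force: [-1.0, -0.0, -1.9]
grip_width: 0.226
grip_force: 35.0
time: 16.2
position: [0.4807, -0.2064, 0.2274]
ft_force: [-1.8, -0.1, 2.1]
grip_width: 0.23
grip_force: 20.0
```

```bash
python3 -m jog '{"translation":[[0,0,0],[0.02,0,0.025],[0.04,0,0.05],[0.058,0,0.075],[0.058,0,0.075]],"yaw":[0,0,0,0,0],"jaw":[1,1,1,1,1]}' 6|grep -v rot; python3 -m jog '{"translation":[[0.015,0,0.025],[0.027,0,0.05],[0.038,0,0.075],[0.043,0,0.09],[0.043,0,0.09]],"yaw":[0,0,0,0,0],"jaw":[1,1,1,1,1]}' 6|grep -v rot; python3 - <<'E'
from bench import ctrl;import cv2,numpy as np
a=ctrl.get_image("side")["pixels"][200:350,290:440]
cv2.imwrite("pics/a4.png",cv2.resize(a,None,fx=4,fy=4,interpolation=3))
E
```

```text
time: 16.82
position: [0.4684, -0.2062, 0.2115]
ft_force: [0.4, 0.1, -0.9]
grip_width: 0.23
grip_force: 6.0
time: 17.45
position: [0.4602, -0.2062, 0.1938]
ft_force: [-0.5, -0.3, -1.7]
grip_width: 0.231
grip_force: 6.0
```

View pics/a4.png

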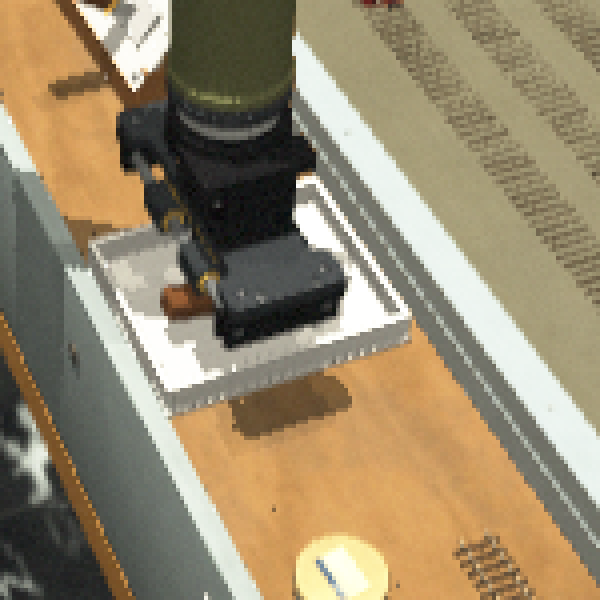

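The lever is nearly flat in the tray, with the handle's end at crop (165,300), inside the wall. Open partway and lift.

```bash
python3 -m jog '{"translation":[[0,0,0],[0,0,0],[0,0,0],[0,0,0],[0,0,-0.1],[0,0,-0.3],[0,0,-0.6],[0,0,-0.8]],"yaw":[0,0,0,0,0,0,0,0],"jaw":[0.7,0.55,0.55,0.55,0.55,0.55,0.55,0.55]}' 6|grep -v rot; python3 -m jog '{"translation":[[0,-0.25,-0.2],[0,-0.5,-0.4],[0,-0.75,-0.4],[0,-1,-0.4],[0,-1,-0.4]],"yaw":[0,0,0,0,0],"jaw":[0.5,0.5,0.5,0.5,0.5]}'|grep -v rot; python3 - <<'E'
from bench import ctrl;import cv2,numpy as np
a=ctrl.get_image("side")["pixels"][140:370,250:450];b=ctrl.get_image("top")["pixels"][120:350,160:360+80]
cv2.imwrite("pics/a5.png",cv2.resize(np.hstack([a,b]),None,fx=1.6,fy=1.6,interpolation=3))
E
```

```text
time: 18.5
position: [0.4606, -0.2066, 0.3568]
ft_force: [0.8, -0.1, -0.3]
grip_width: 0.447
grip_force: 0.0
time: 19.12
position: [0.4585, -0.4101, 0.4336]
ft_force: [-0.0, 0.5, -0.4]
grip_width: 0.494
grip_force: 0.0
```

View pics/a5.png

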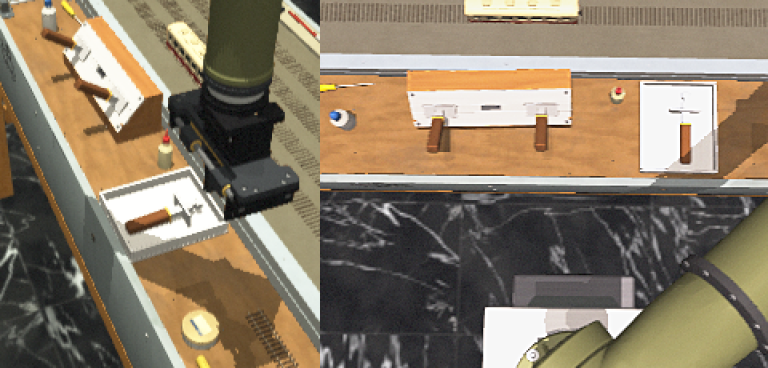

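The lever lies flat inside the tray (top crop (685,130)). Levers 1 and 3 are still in the stand, the bottles and the tin are undisturbed, and the robot is clear, so I hand in.

```bash
python3 -c "
from bench import ctrl;print(ctrl.close_job())"
```

```text
the job is handed in; nothing more can be done
None
```

Lever 2 (middle) was the loose one: it is drawn out, flat in the tray and released. I handed in at about 19 s, with levers 1 and 3 still in the stand and the bottles and tin untouched; lever 3 was not rocked, because lever 2 swung 10 mm each way under 1 N while lever 1 stopped at about 3 mm.

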